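Park and pin the label printer's carriage for transport

TASK

The label printer is going out for service, so lock its print carriage: take the orange-headed transit pin from the wooden service block, put it through the slot in the printer's cover and feel along the hidden carriage for its hole, then draw the carriage with the pin to the parking end by the orange dot and push the pin down until its collar lies flat on the cover. Do it gently, never leaning hard on the printer, let go of the pin, and leave everything else on the bench as it stands.

Things in the scene. Friction and masses are not known exactly. Their poses are not given: they have to be found in the camera images.
- printer: white bench label printer, fixed to the bench, 178 x 220 mm, cover top 76 mm above the bench; origin at the centre of its underside, x away from its front (label outlet), y to its left along the slot, z up. The slot lies 32 mm in front of the origin. A paper roll lies on its rear: top 111 mm high, its front 45 mm behind the slot line
- slot (a point): centre of the slot in the printer's grey cover, level with the cover's top; axes as the printer's. The slot is 76 mm long along y, 16 mm wide along x, through the 8 mm cover; below it a black dust flap, hinged at the slot's front side, gives way downward to the pin with about 0.5 N
- carriage_level (a point): fixed point 33 mm straight below slot: the level of the hidden carriage's top, a steel strip 8 mm thick under the whole slot. It has one round 15 mm hole on the slot's centre line, at the start 14 to 54 mm short of park_end. Sprung: yields from about 2 N, 4 mm down at about 5.5 N, then a hard stop
- chassis_level (a point): fixed point 50 mm straight below park_end: mouth of the 16 mm hole, 22 mm deep, in the chassis floor, 9 mm under the strip. The strip slides along the slot with about 5 N of friction, stays where left, and stops by itself with its hole over this one; only then can the pin pass through both
- park_end (a point): point on the cover's top in the slot, 28 mm from the slot's centre toward the orange dot (printer's +y end): straight above the chassis hole, where the pin ends
- service_block: wooden block 50 x 116 x 72 mm, fixed, origin at the centre of its underside; the pin stands in a 14 mm bore 30 mm from its centre toward its -y end, two small drivers with black and blue handles stand at its other end (tops at 114 mm)
- pin_head (a point): centre of the transit pin's orange flat-sided head: 20 mm thick along this point's x (grip it there), 34 mm along y, 34 mm tall along z, z along the pin upward. Under the head is a round steel collar, 28 mm wide, 4 mm thick, its underside 21 mm below this point; below it a steel shank 10 mm wide and 68 mm long. Pin 90 g
- pin_tip (a point): lower tip of the pin's shank, on its axis, 89 mm below the head's centre; the end is bevelled over the last 2.5 mm to 6.4 mm wide
- bottle_bench1: white bottle, 43 mm wide, 98 mm tall, standing; origin under its centre
- bottle_bench3: white bottle like the other, origin under its centre
- bottle_bench4: white bottle like the others, origin under its centre
- sticky_pad: yellow pad, 50 x 51 x 11 mm, origin under its centre
- marker_pen: red and white marker, 135 mm long along its y, 16 mm thick, origin under its centre
Mind the look-alikes: they are no part of the job. Of the things like the part that bears pin_head, leave any that is blue or yellow; of the rest the larger one is meant.

How it is judged (in metres and radians):
On the way, in this order (a step that is already met when the one before it is completed fails the run):
1. the pin is out of the service block (z of pin_tip in the frame of service_block above 0.078 m), for 0.1 s.
2. the pin stands in the slot and has dropped through the hole of the carriage (z of pin_tip in the frame of printer below 0.035 m and horizontal distance between pin_tip and slot below 0.038 m), for 0.1 s.
At the end, for the whole second after the job is handed in: the pin stands upright (within 0.06 rad) at the parking end of the slot (tip within 6 mm of straight below park_end), through carriage and chassis, its collar down on the cover (within 2.5 mm), at rest and released (z of pin_tip in the frame of printer below 0.0105 m and horizontal distance between pin_tip and park_end below 0.006 m and angle between pin_head's own z axis and vertical below 0.06 rad and linear speed of transit_pin below 0.02 m/s and contact force between the fingers and transit_pin below 0.1 N); the robot touches nothing.
It fails at once if more than 25 N is put on the printer (contact force between anything else and printer above 25 N).
It fails at once if one of the other things is shifted by more than 2 cm (distance of any of bottle_bench1, bottle_bench3, bottle_bench4, sticky_pad, marker_pen from where it was at the start of the episode above 0.02 m).
It also fails if it takes over 51 s, if anything falls off the work surface, if the arm or the gripper's body presses on something with over 40 N, if the wrist force passes 120 N, or if a joint passes its speed limit or range.

ROBOT

A 6-joint arm with a two-finger parallel gripper is mounted at the origin on a cart in front of the work surface, level with it; the furniture and walls round the work are solid. World frame = base frame: x ahead of the robot, y to its left, z up, the work surface at z = 0. Lengths are in mm, angles in degrees, forces in N, time in s.
With the tool pointing down it reaches from about 300 to 850 mm from the base axis. Payload 4.2 kg.
Tool frame: the origin (TCP) lies midway between the tips of the shut fingers; the grasp point (between the pads) lies 19 mm behind it; z points along the fingers, x is the direction in which the jaws open and shut, and the axes are right-handed (so a half turn about z gives the same grasp; the last joint's range is limited). The gripper opens to 91 mm and grips with 3 to 60 N. Pads are 32 mm wide; open, the fingers measure 118 mm over their backs; the gripper's body (76 mm by 178 mm) begins 60 mm behind the grasp point.
Start: joints at [-65.89, 18.312, 89.639, -0, 72.044, -1.146], TCP at [245.337, -520.051, 213.976] pointing down, gripper open.
Joint ranges: [-177.97, 177.97], [-48.28, 115.42], [12.27, 149.76], [-77.06, 257.06], [2.81, 150.46], [-146.56, 146.56]. Speed limits (degrees/s): [147.25, 147.25, 180, 180, 180, 180].

INTERFACE

Orientations are given as [roll, pitch, yaw] about the fixed x, y, z axes, in that order (R = Rz(yaw) Ry(pitch) Rx(roll)).
In Python, from workcell import env gives the robot as it stands. The module is installed in compiled form; this text tells all that it offers.
- The arm moves only by the tool drive_tool, never from a script. Its argument "series" is a list of rows, each a list of 3 entries, a list of its own where there are three numbers: the closure, from 0 (fully open) to 1 (shut), then the shift along the tool's x, y, z in mm, then the turn, a rotation vector about the tool's x, y, z in rad. In form: [[gripper, [dx, dy, dz], [rx, ry, rz]], ...]. A call has exactly 5 rows; each row is the pose to reach, as a shift and turn from the pose commanded when the call began, along the tool's axes at that moment; what a row does not reach only later rows make up. A row lasts 1/10 s, in which the tool goes at most 50 mm and 8.59 degrees, less where a joint would pass 70% of its speed; a pose out of reach is approached as far as the arm can. A call with a gripper value outside its range is refused whole. The fingers move at their own pace and stop on an object; "squeeze" is the grip in N (left out, the last holds). Time passes only in rows, so rows that repeat a pose let the fingers close, or fill a call up. It gives the time, the measured TCP pose, the force and the opening at its end, in the units of the state.
- env.state(): the state, without advancing time (a new reading comes with each control period).
- env.grab_frame(name): name is "scene" or "side" or "wrist"; returns a dict with "image" (400x640x3 uint8, red, green, blue), "K" (3x3 intrinsics, pixels), "k1" (the pictures are not rectified: a ray, as slopes to the right and down, at radius r is drawn at 1 + k1 r^2 times it, then the intrinsics apply), "origin" and "orientation" of the camera in the world. Camera axes: x right, y down, z forward; pixel columns grow to the right and rows downward; lengths in mm; the calibration is good to about 2 mm. A picture is of the moment at which its call begins. There is no depth.
- env.job_done(): hands the job in, once; it reports no verdict.
The state is a dict: "time_s": time; "qpos": joint angles; "qvel": joint speeds; "effort": joint torques, N m; "ee_pos": TCP position; "ee_rot": TCP orientation; "force": force on the tool from outside, world axes, zero at the start; "torque": the same for the moment, N m; "gripper_width": finger opening in mm.
Only numpy, scipy, OpenCV 4.12 (cv2) and the standard library are available. Lean on these libraries where they do the work, as an engineer would, in place of code of your own. Each camera call takes 0.05 s, during which the arm holds its last target.

## Working session

There is one attempt and no reset: what is moved stays moved. The work goes in short steps, Python scripts to look and compute and a tool call to move; the robot and the scene stay as the last step left them, time stands still between calls to the robot, and variables do not carry over. Pictures are saved under pics/ and viewed, and the job is handed in when it is done.

Besides the shell and the picture viewer there is one more tool, called as name([rows], argument=value, ...), one row to a line, values as JSON. drive_tool: Moves the arm, as the interface text tells. Its arguments: {"type":"object","properties":{"series":{"type":"array","items":{"type":"array"}},"squeeze":{"type":"number"}},"required":["series"]}

```bash
mkdir -p pics; cat > h.py <<'E'
import numpy as np, cv2
from workcell import env
def grab(n,f):
    d=env.grab_frame(n); cv2.imwrite('pics/'+f,cv2.cvtColor(d['image'],cv2.COLOR_RGB2BGR))
    np.savez('pics/'+f[:-4]+'.npz',image=d['image'],K=np.array(d['K']),k1=d['k1'],origin=np.array(d['origin']),orientation=np.array(d['orientation'])); return d
E
python3 - <<'E'
from h import *
print(env.state())
for n in ['scene','side','wrist']:
    d=grab(n,n+'0.png'); print(n,d['K'],d['k1'],d['origin'],d['orientation'])
E
```

```text
{'time_s': 0.0, 'qpos': array([-6.58910216e+01,  1.83509089e+01,  8.97057365e+01, -1.46606615e-03,
        7.20440564e+01, -1.14647983e+00]), 'qvel': array([ 0.06978577,  0.05042948,  0.0001971 ,  0.08225112, -0.0313996 ,
       -0.11216712]), 'effort': array([-4.87029960e-03, -4.12470424e+01, -2.31975871e+01,  7.24521093e-02,
        4.57258278e-02, -1.09463044e-04]), 'ee_pos': array([ 245.10922652, -519.58465716,  213.13216142]), 'ee_rot': array([-1.79999379e+02,  1.00709566e-01, -6.47440880e+01]), 'force': array([-0.16718971,  0.00484884,  0.45584453]), 'torque': array([-0.00168316, -0.00825946, -0.01403347]), 'gripper_width': 91.21962555375013}
scene [[387.36607621   0.         321.07165398]
 [  0.         387.36607621 201.37062808]
 [  0.           0.           1.        ]] 0.007512381086495012 [-100.65145678  164.99595009  487.36418475] [-117.00732764    1.16602543 -123.62625236]
side [[490.229891     0.         309.53656144]
 [  0.         490.229891   187.90098731]
 [  0.           0.           1.        ]] -0.02963898697062823 [-388.15123725 -275.93591544  551.41178464] [-1.15212133e+02 -3.88640530e-02 -8.82569681e+01]
wrist [[344.99831905   0.         320.80294504]
 [  0.         344.99831905 201.89958976]
 [  0.           0.           1.        ]] -0.045579687525609584 [ 314.8505134  -487.66504895  383.45759187] [ 1.64176761e+02  8.67024259e-02 -6.47590043e+01]
```

View pics/scene0.png

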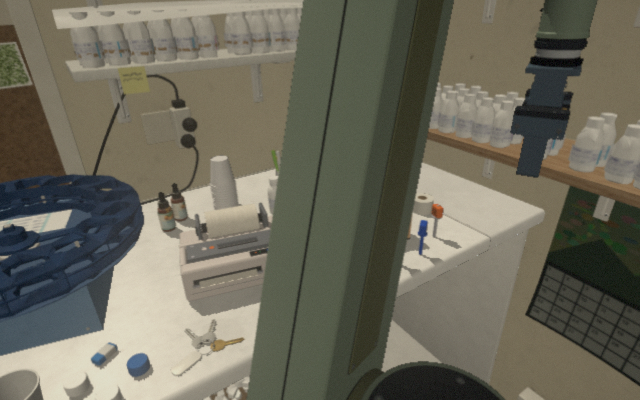

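View pics/side0.png

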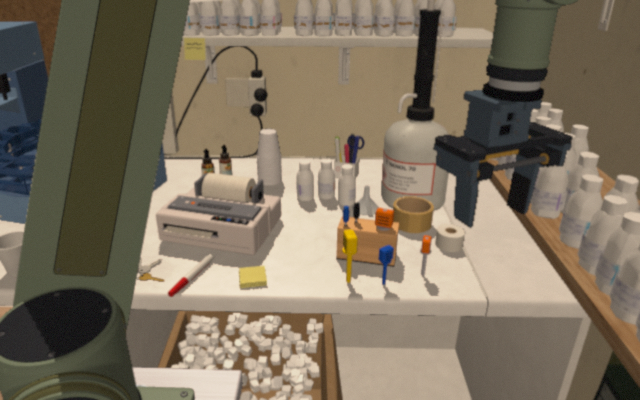

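View pics/wrist0.png

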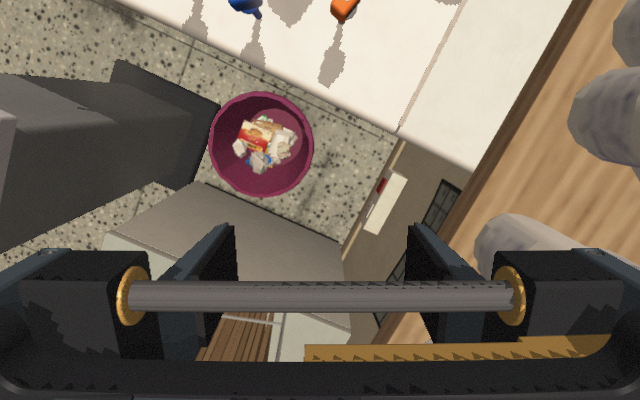

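```bash
cat >> h.py <<'E'
from scipy.spatial.transform import Rotation as Ro
def load(f): 
    return dict(np.load('pics/'+f+'.npz'))
def ray(d,u,v):
    K=d['K']; p=np.array([(u-K[0,2])/K[0,0],(v-K[1,2])/K[1,1]]); q=p.copy()
    for _ in range(10): q=p/(1+float(d['k1'])*(q@q))
    r=Ro.from_euler('xyz',d['orientation'],degrees=True).apply([q[0],q[1],1]); return r
def plane(d,u,v,z):
    r=ray(d,u,v); o=d['origin']; return o+r*(z-o[2])/r[2]
def proj(d,P):
    q=Ro.from_euler('xyz',d['orientation'],degrees=True).inv().apply(np.array(P,float)-d['origin']); s=q[:2]/q[2]; s=s*(1+float(d['k1'])*(s@s))
    return np.array([s[0]*d['K'][0,0]+d['K'][0,2],s[1]*d['K'][1,1]+d['K'][1,2]])
def tri(ds):
    A=np.zeros((3,3));b=np.zeros(3)
    for d,u,v in ds:
        r=ray(d,u,v); r/=np.linalg.norm(r); M=np.eye(3)-np.outer(r,r); A+=M; b+=M@d['origin']
    X=np.linalg.solve(A,b); return X
E
python3 - <<'E'
from h import *
d=load('side0')
im=cv2.cvtColor(d['image'],cv2.COLOR_RGB2BGR)
a=cv2.resize(im[170:300,130:300],None,fx=4.5,fy=4.5,interpolation=cv2.INTER_CUBIC); cv2.imwrite('pics/c1.png',a)
a=cv2.resize(im[180:300,320:470],None,fx=5,fy=5,interpolation=cv2.INTER_CUBIC); cv2.imwrite('pics/c2.png',a)
for n,u,v,z in [('blk front bl',337,262,0),('head',385,216,95),('printer fl',160,243,0),('printer fr bottom',256,248,0)]: print(n,plane(d,u,v,z))
E
```

```text
blk front bl [ 436.46123145 -306.17298518    0.        ]
head [ 456.90188821 -397.770509     95.        ]
printer fl [496.10835506  70.19975742   0.        ]
printer fr bottom [ 483.31470918 -137.52097861    0.        ]
```

View pics/c1.png

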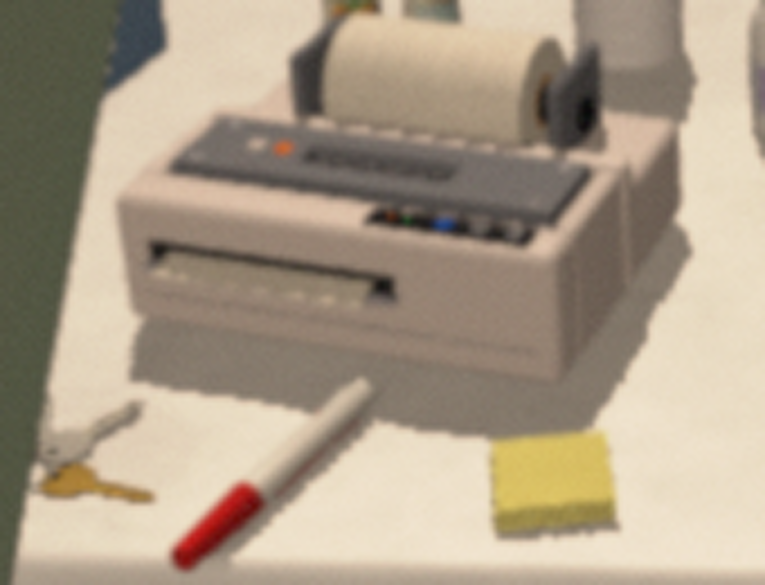

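View pics/c2.png

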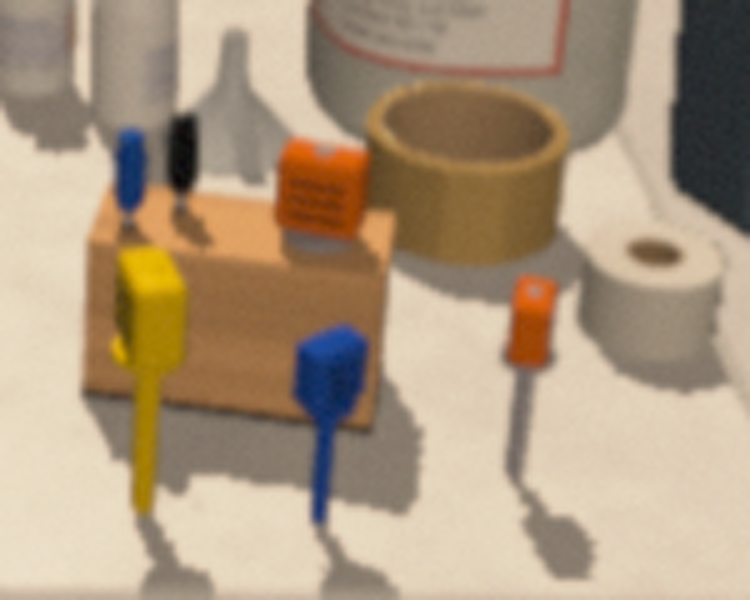

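```bash
python3 - <<'E'
from h import *
d=load('side0')
def c2(x,y): return 320+x/5,180+y/5
def c1(x,y): return 130+x/4.5,170+y/4.5
A=plane(d,*c2(84,392),0);B=plane(d,*c2(372,430),0);print('blk',A,B,np.linalg.norm(A-B),np.degrees(np.arctan2(*(A-B)[[1,0]])))
A=plane(d,*c2(90,240),72);B=plane(d,*c2(385,268),72);print('blktop',A,B,np.linalg.norm(A-B),np.degrees(np.arctan2(*(A-B)[[1,0]])))
A=plane(d,*c2(103,187),72);print('top back left',A)
A=plane(d,*c2(395,208),72);print('top back right',A)
for p in [(145,510),(318,520),(515,475)]: print('decoy tip',plane(d,*c2(*p),0))
A=plane(d,*c1(308,155),76);B=plane(d,*c1(455,170),76);print('slot',A,B,np.linalg.norm(A-B)); print('dot',plane(d,*c1(283,148),76))
A=plane(d,*c1(140,310),0);B=plane(d,*c1(560,378),0);print('pr',A,B,np.linalg.norm(A-B),np.degrees(np.arctan2(*(A-B)[[1,0]])))
yaw=np.radians(-64.744); T=Ro.from_euler('xyz',[180,0.1,-64.744],degrees=True)
print(T.inv().apply(np.array([450,-385,285])-np.array([245.3,-520,214])))
E
```

```text
blk [ 449.4264285  -306.02767439    0.        ] [ 425.74160727 -419.29419093    0.        ] 115.71635374571756 78.18923384116009
blktop [ 447.30225883 -306.55531809   72.        ] [ 429.22577291 -419.28437933   72.        ] 114.16917531180458 80.88998241397077
top back left [ 490.70062108 -312.79761938   72.        ]
top back right [ 476.7408606  -429.46831416   72.        ]
decoy tip [ 370.24318346 -327.36635268    0.        ]
decoy tip [ 365.87618959 -391.70909436    0.        ]
decoy tip [ 396.7853879  -470.50721514    0.        ]
slot [531.05337134 -11.91312342  76.        ] [518.08450227 -84.13256662  76.        ] 73.37465189298763
dot [537.90542055   1.71976174  76.        ]
pr [512.92785589  72.9505582    0.        ] [ 460.31995255 -137.28480168    0.        ] 216.7175536062649 75.95117245266003
[ -34.88127027 -242.73238928  -70.93922878]
```

drive_tool([
  [0,[-7,-45,-30],[0,0,-0.14]],
  [0,[-14,-90,-60],[0,0,-0.28]],
  [0,[-21,-138,-70],[0,0,-0.42]],
  [0,[-28,-186,-70],[0,0,-0.56]],
  [0,[-35,-232,-70],[0,0,-0.7]],
])

```text
time_s: 0.65
ee_pos: [439.3, -390.0, 284.6]
ee_rot: [180.0, -0.1, -24.3]
force: [0.0, -0.3, -0.2]
gripper_width: 91.0
```

drive_tool([
  [0,[0,0,0],[0,0,-0.13]],
  [0,[0,0,0],[0,0,-0.255]],
  [0,[0,0,0],[0,0,-0.255]],
  [0,[0,0,0],[0,0,-0.255]],
  [0,[0,0,0],[0,0,-0.255]],
])

```text
time_s: 1.15
ee_pos: [437.5, -391.2, 283.8]
ee_rot: [-180.0, 0.0, -10.2]
force: [-0.1, 0.1, 0.3]
gripper_width: 91.4
```

```bash
python3 - <<'E'
from h import *
d=grab('wrist','w1.png'); d=grab('side','s1.png'); d=grab('scene','sc1.png'); s=env.state(); print(s['ee_pos'],s['ee_rot'],s['time_s'])
E
```

```text
[ 437.57445939 -391.23768201  283.9847613 ] [ 1.79997282e+02 -5.35760936e-03 -1.01119707e+01] 1.3
```

View pics/w1.png

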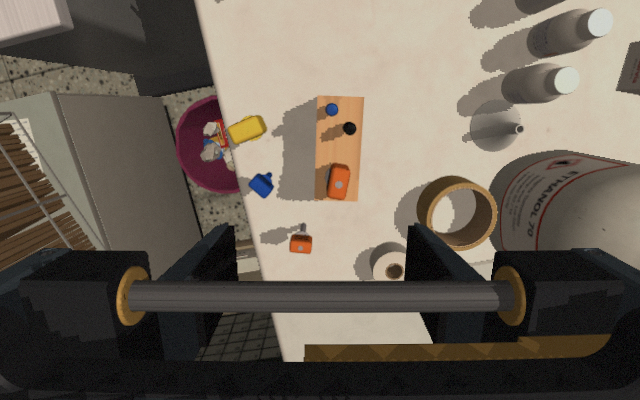

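View pics/sc1.png

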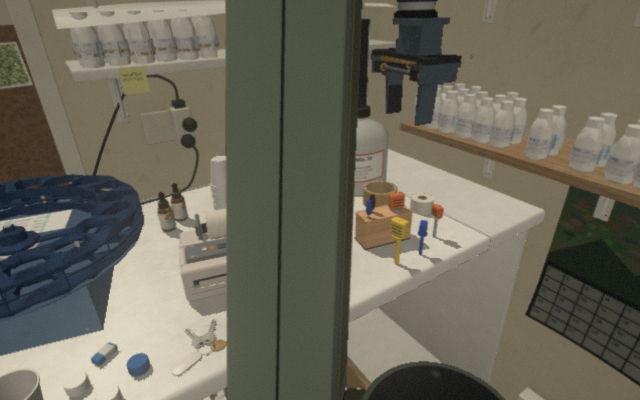

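```bash
python3 - <<'E'
from h import *
d=load('w1'); im=cv2.cvtColor(d['image'],cv2.COLOR_RGB2BGR)
cv2.imwrite('pics/c3.png',cv2.resize(im[85:215,290:390],None,fx=4.5,fy=4.5,interpolation=cv2.INTER_CUBIC))
E
```

```text
(no output)
```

View pics/c3.png

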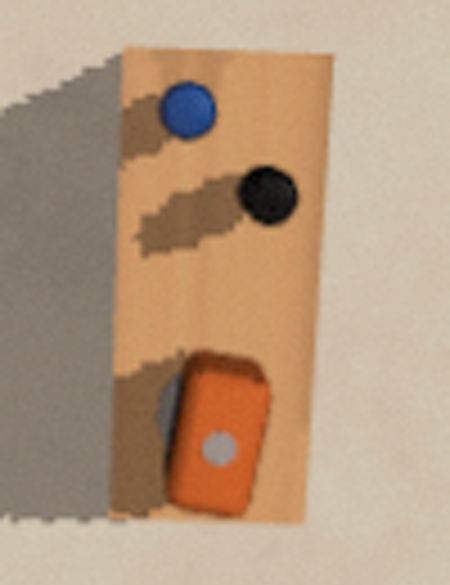

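```bash
python3 - <<'E'
from h import *
d=load('w1'); s=load('s1')
def c(x,y): return 290+x/4.5,85+y/4.5
P=[plane(d,*c(*p),110) for p in [(193,370),(268,385),(245,513),(172,497)]]
C=sum(P)/4; print(np.round(P,1),C)
print('dot',plane(d,*c(219,449),110))
v=(P[0]+P[1]-P[2]-P[3])/2; print(np.linalg.norm(v),np.degrees(np.arctan2(v[1],v[0])))
w=(P[1]+P[2]-P[0]-P[3])/2; print(np.linalg.norm(w),np.degrees(np.arctan2(w[1],w[0])))
B=[plane(d,*c(*p),72) for p in [(122,48),(333,55),(305,521),(110,517)]]
print(np.round(B,1),sum(B)/4)
y=B[0]-B[3]; print(np.degrees(np.arctan2(y[1],y[0])), np.linalg.norm(y)); y=B[1]-B[2]; print(np.degrees(np.arctan2(y[1],y[0])), np.linalg.norm(y))
im=cv2.cvtColor(s['image'],cv2.COLOR_RGB2BGR)
cv2.imwrite('pics/c4.png',cv2.resize(im[190:270,330:410],None,fx=7,fy=7,interpolation=cv2.INTER_CUBIC))
for z in (104,110): print(proj(s,[*plane(d,*c(219,449),z)[:2],z]))
E
```

```text
[[ 452.2 -378.4  110. ]
 [ 468.2 -384.7  110. ]
 [ 458.4 -413.2  110. ]
 [ 442.5 -406.5  110. ]] [ 455.30941945 -395.6970315   110.        ]
dot [ 454.94447319 -397.29362818  110.        ]
29.977933289560642 71.0327952376304
17.225302939347277 -22.23588776001464
[[ 448.7 -306.3   72. ]
 [ 497.6 -316.7   72. ]
 [ 473.9 -428.8   72. ]
 [ 425.1 -418.9   72. ]] [ 461.31815226 -367.66654608   72.        ]
78.13548780024729 115.01877943576221
78.09216076975231 114.55316939480251
[385.90025441 212.38729492]
[385.37946917 209.65155689]
```

View pics/c4.png

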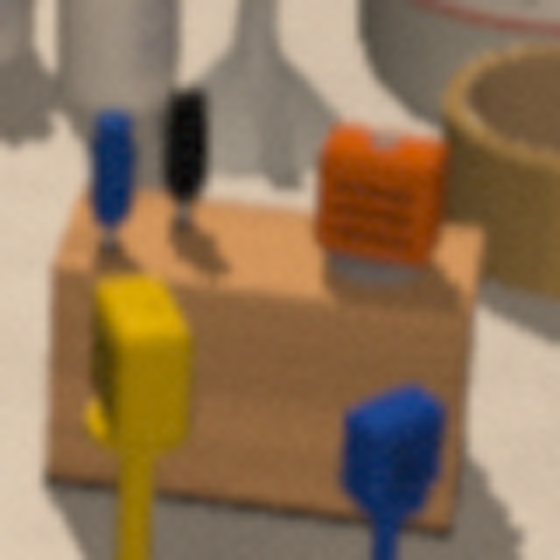

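drive_tool([
  [0.45,[18,3,45],[0,0,0.1]],
  [0.45,[18,3,90],[0,0,0.173]],
  [0.45,[18,3,130],[0,0,0.173]],
  [0.45,[18,3,130],[0,0,0.173]],
  [0.45,[18,3,130],[0,0,0.173]],
], squeeze=40)

```text
time_s: 1.8
ee_pos: [455.2, -397.5, 154.6]
ee_rot: [180.0, -0.0, -20.0]
force: [0.6, -0.2, 0.1]
gripper_width: 53.8
```

```bash
python3 - <<'E'
from h import *
d=grab('wrist','w2.png'); s=env.state(); print(s['ee_pos'],s['ee_rot'],s['time_s'],s['gripper_width'],s['force'])
print(proj(d,[454.9,-397.3,110]))
E
```

```text
[ 456.04998954 -398.19725786  156.11440923] [179.92031166  -0.19689835 -19.96517842] 1.85 51.10465547588501 [-0.24638259  0.705148    0.14180241]
[319.96947702 224.39858445]
```

View pics/w2.png

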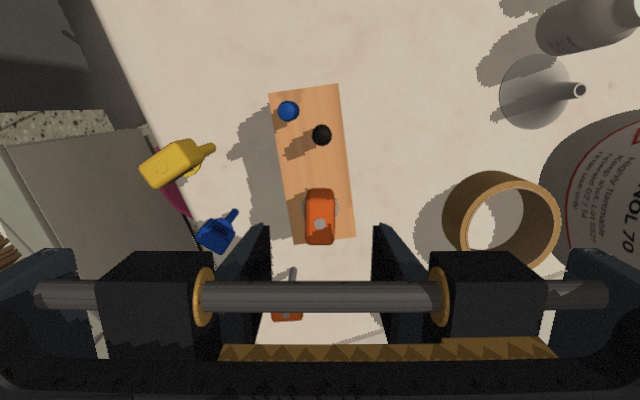

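drive_tool([
  [0.45,[0,0,40],[0,0,0]],
  [0.45,[0,0,65],[0,0,0]],
  [0.45,[0,0,75],[0,0,0]],
  [0.45,[0,0,75],[0,0,0]],
  [1,[0,0,75],[0,0,0]],
])

```text
time_s: 2.35
ee_pos: [456.3, -398.3, 81.2]
ee_rot: [179.9, -0.2, -19.9]
force: [0.4, -0.4, 0.7]
gripper_width: 45.2
```

drive_tool([
  [1,[0,0,0],[0,0,0]],
  [1,[0,0,0],[0,0,0]],
  [1,[0,0,0],[0,0,0]],
  [1,[0,0,0],[0,0,0]],
  [1,[0,0,0],[0,0,0]],
])

```text
time_s: 2.85
ee_pos: [455.3, -397.3, 79.8]
ee_rot: [180.0, -0.1, -19.9]
force: [0.7, 0.4, 5.6]
gripper_width: 20.2
```

```bash
python3 - <<'E'
from h import *
for _ in range(1):
  s=env.state(); print(s['ee_pos'],s['ee_rot'],s['time_s'],s['gripper_width'],s['force'])
d=load('side0'); T=Ro.from_euler('xyz',[180,0,-20],degrees=True)
print(T.inv().apply([470-455,-60+397,0]))
E
```

```text
[ 455.33567177 -397.34579536   79.77043882] [ 1.79969057e+02 -6.26396811e-02 -1.99364919e+01] 2.85 20.22375608248891 [0.67959937 0.41422742 5.59888877]
[-1.01165399e+02 -3.21806715e+02 -3.94099564e-14]
```

drive_tool([
  [1,[0,0,-40],[0,0,0]],
  [1,[0,0,-85],[0,0,0]],
  [1,[0,-15,-130],[0,0,0]],
  [1,[0,-50,-160],[0,0,-0.13]],
  [1,[0,-95,-180],[0,0,-0.27]],
])

```text
time_s: 3.35
ee_pos: [488.0, -308.3, 261.4]
ee_rot: [179.9, -0.2, -4.3]
force: [0.6, 0.3, -1.8]
gripper_width: 19.8
```

```bash
python3 - <<'E'
from h import *
s=env.state(); print(s['ee_pos'],s['ee_rot'],s['time_s'],s['gripper_width'],s['force'])
R=Ro.from_euler('xyz',s['ee_rot'],degrees=True); print(R.inv().apply(np.array([590,-60,275])-s['ee_pos']))
E
```

```text
[ 488.01950765 -308.34269079  261.3900254 ] [179.8746108   -0.19030352  -4.31810847] 3.35 19.777543216091598 [ 0.6420412   0.32872986 -1.78592381]
[  83.03706958 -255.28645665  -13.89296303]
```

drive_tool([
  [1,[15,-47,-3],[0,0,-0.14]],
  [1,[31,-94,-6],[0,0,-0.28]],
  [1,[46,-142,-8],[0,0,-0.42]],
  [1,[62,-189,-10],[0,0,-0.56]],
  [1,[77,-236,-13],[0,0,-0.7]],
])

```text
time_s: 3.85
ee_pos: [582.8, -76.5, 271.4]
ee_rot: [-180.0, 0.0, 36.0]
force: [0.8, -0.6, -0.9]
gripper_width: 19.9
```

drive_tool([
  [1,[0,0,0],[0,0,-0.14]],
  [1,[0,0,0],[0,0,-0.28]],
  [1,[0,0,0],[0,0,-0.42]],
  [1,[0,0,0],[0,0,-0.56]],
  [1,[0,0,0],[0,0,-0.705]],
])

```text
time_s: 4.35
ee_pos: [582.4, -78.3, 271.2]
ee_rot: [-179.9, 0.0, 76.4]
force: [-0.4, -0.3, -1.2]
gripper_width: 19.7
```

drive_tool([
  [1,[0,0,0],[0,0,0]],
  [1,[0,0,0],[0,0,0]],
  [1,[0,0,0],[0,0,0]],
  [1,[0,0,0],[0,0,0]],
  [1,[0,0,0],[0,0,0]],
])

```text
time_s: 4.85
ee_pos: [582.6, -78.5, 271.9]
ee_rot: [180.0, 0.0, 76.0]
force: [-0.4, 0.1, -1.3]
gripper_width: 19.8
```

```bash
python3 - <<'E'
from h import *
s=env.state(); print(s['ee_pos'],s['ee_rot'],s['time_s'],s['gripper_width'],s['force'])
d=grab('wrist','w3.png'); d=grab('side','s3.png'); d=grab('scene','sc3.png')
E
```

```text
[582.59783191 -78.50128599 271.91074041] [1.79998574e+02 3.09288663e-03 7.59885080e+01] 4.85 19.815717320769412 [-0.42294901  0.11070884 -1.3119316 ]
```

View pics/w3.png

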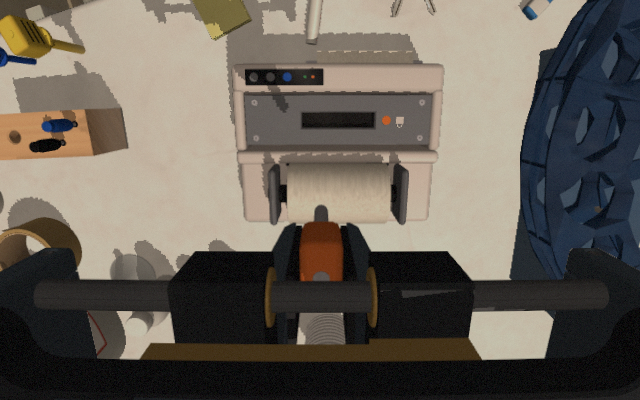

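View pics/s3.png

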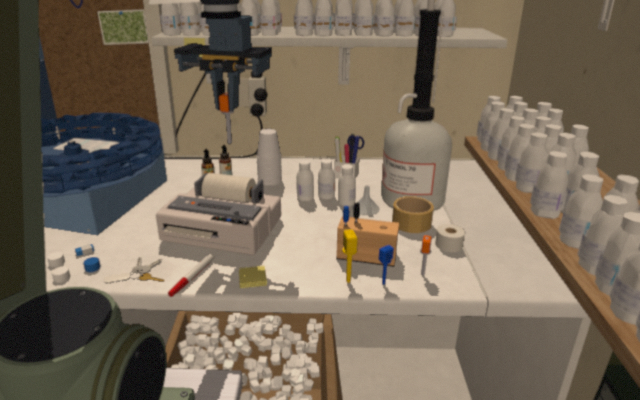

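View pics/sc3.png

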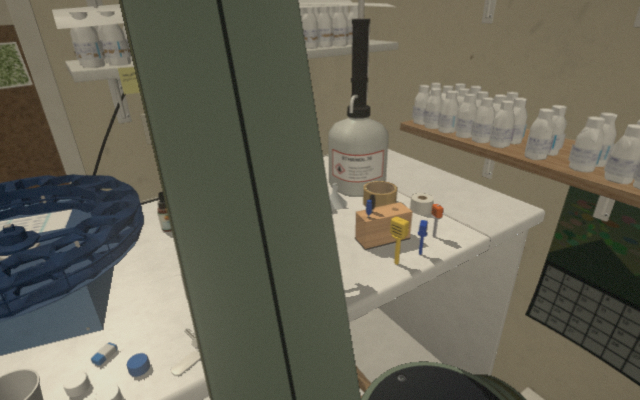

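```bash
python3 - <<'E'
from h import *
d=load('w3'); im=cv2.cvtColor(d['image'],cv2.COLOR_RGB2BGR)
cv2.imwrite('pics/c5.png',cv2.resize(im[55:225,225:455],None,fx=3.4,fy=3.4,interpolation=cv2.INTER_CUBIC))
g=cv2.cvtColor(im,cv2.COLOR_BGR2GRAY); sub=g[105:136,292:384]
m=(sub<45).astype(np.uint8); n,l,st,ce=cv2.connectedComponentsWithStats(m); i=1+np.argmax(st[1:,4]); print(st[i],ce[i])
c,_=cv2.findContours((l==i).astype(np.uint8),cv2.RETR_EXTERNAL,cv2.CHAIN_APPROX_NONE)
r=cv2.minAreaRect(c[0]); bp=cv2.boxPoints(r)+[292,105]; print(r,bp)
for z in (76,68):
  P=np.array([plane(d,*p,z) for p in bp]); print(z,np.round(P,1),P.mean(0))
hsv=cv2.cvtColor(im,cv2.COLOR_BGR2HSV)[100:140,375:400]; o=((hsv[...,1]>150)&(hsv[...,0]<20)).astype(np.uint8)
M=cv2.moments(o,True); u,v=M['m10']/M['m00']+375,M['m01']/M['m00']+100; print('dot',u,v,plane(d,u,v,76))
s=load('s3'); 
for P in ([plane(d,u,v,76)]): print('dot in side',proj(s,P))
E
```

```text
[  10    7   73   16 1087] [45.65777369 14.95768169]
((46.0, 14.5), (15.0, 72.0), 90.0) [[302. 112.]
 [374. 112.]
 [374. 127.]
 [302. 127.]]
76 [[510.2 -81.2  76. ]
 [528.1  -9.1  76. ]
 [543.  -12.3  76. ]
 [524.9 -85.1  76. ]] [526.54647154 -46.90935243  76.        ]
68 [[510.2 -81.6  68. ]
 [528.5  -8.   68. ]
 [543.8 -11.2  68. ]
 [525.3 -85.6  68. ]] [526.95039397 -46.61294777  68.        ]
dot 385.8709677419355 119.6774193548387 [538.63644073   1.25606595  76.        ]
dot in side [193.18676225 202.73737622]
```

View pics/c5.png

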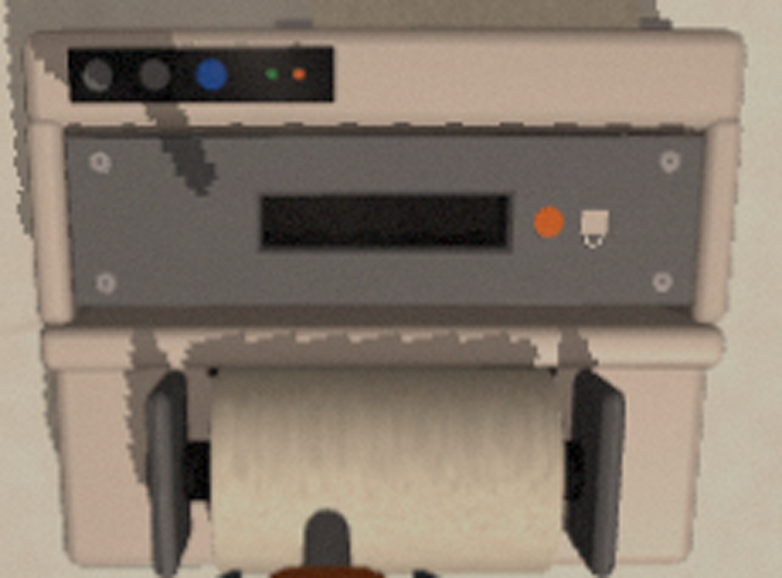

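```bash
python3 - <<'E'
from h import *
d=load('w3'); T=np.array([582.5,-78.4,271.6]); R=Ro.from_euler('xyz',[180,0,76],degrees=True)
for z in (70,75.8): print(proj(d,T+R.apply([0,0,z])), T+R.apply([0,0,z]))
im=cv2.cvtColor(d['image'],cv2.COLOR_RGB2BGR)
cv2.imwrite('pics/c6.png',cv2.resize(im[195:285,270:370],None,fx=6,fy=6,interpolation=cv2.INTER_CUBIC))
s=load('s3');im=cv2.cvtColor(s['image'],cv2.COLOR_RGB2BGR)
cv2.imwrite('pics/c7.png',cv2.resize(im[80:160,190:270],None,fx=7,fy=7,interpolation=cv2.INTER_CUBIC))
print(proj(s,T+R.apply([0,0,75.8])),proj(s,T+R.apply([0,0,-13.2])))
E
```

```text
[321.87037237 213.31861466] [582.5 -78.4 201.6]
[321.85138583 210.96433269] [582.5 -78.4 195.8]
[229.94121148 143.31106996] [227.00336997 102.11470058]
```

View pics/c6.png

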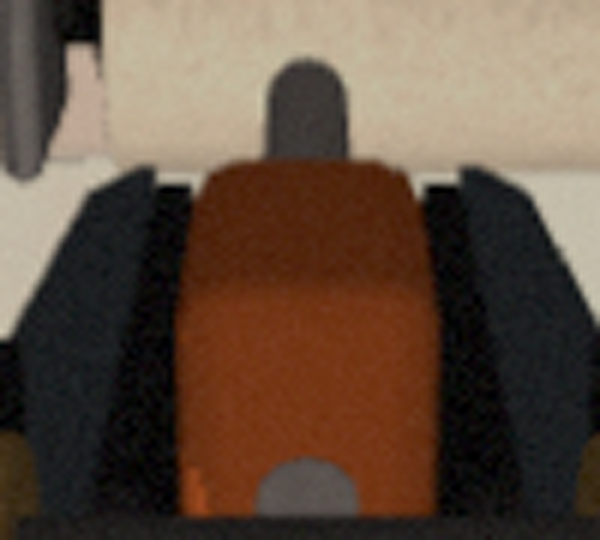

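View pics/c7.png

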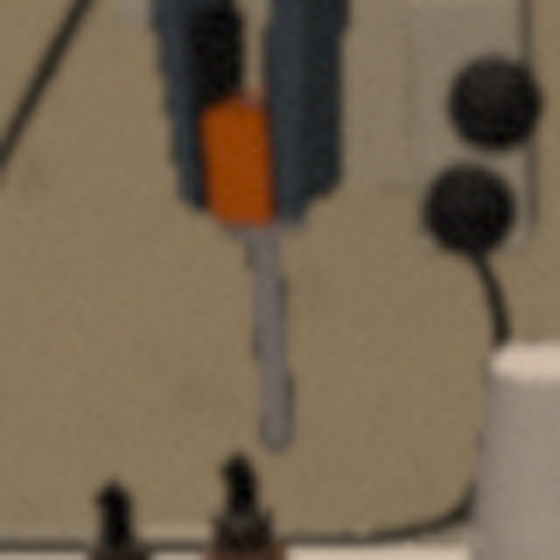

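drive_tool([
  [1,[-6,-31,15],[0,0,0]],
  [1,[-12,-62,30],[0,0,0]],
  [1,[-12,-62,65],[0,0,0]],
  [1,[-12,-62,95],[0,0,0]],
  [1,[-12,-62,95],[0,0,0]],
])

```text
time_s: 5.5
ee_pos: [516.5, -74.7, 173.6]
ee_rot: [-179.5, 0.0, 76.0]
force: [0.1, 0.2, -1.5]
gripper_width: 19.6
```

```bash
python3 - <<'E'
from h import *
s=env.state(); print(s['ee_pos'],s['ee_rot'],s['time_s'],s['gripper_width'],s['force'])
d=grab('wrist','w4.png'); d2=grab('side','s4.png');s=env.state(); print(s['ee_pos'],s['ee_rot'])
print('slot c',proj(d,[526.5,-46.9,76]),proj(d2,[526.5,-46.9,76]),'tip',proj(d,[519.5,-75,100]),proj(d2,[519.5,-75,100]))
im=cv2.imread('pics/w4.png')
cv2.imwrite('pics/c8.png',cv2.resize(im[60:270,220:450],None,fx=2.8,fy=2.8,interpolation=cv2.INTER_CUBIC))
im=cv2.imread('pics/s4.png')
cv2.imwrite('pics/c9.png',cv2.resize(im[150:260,150:290],None,fx=5,fy=5,interpolation=cv2.INTER_CUBIC))
E
```

```text
[516.50699795 -74.6876562  173.56395122] [-1.79521890e+02  4.05829630e-02  7.60165551e+01] 5.5 19.61252545815212 [ 0.1286626   0.222594   -1.51145203]
[519.9714457  -75.24376061 177.50630953] [1.79982354e+02 3.25823151e-03 7.60267202e+01]
slot c [358.02313393 207.73016471] [214.32085414 205.6728984 ] tip [322.39748055 216.76315032] [226.08558321 197.15531009]
```

View pics/c8.png

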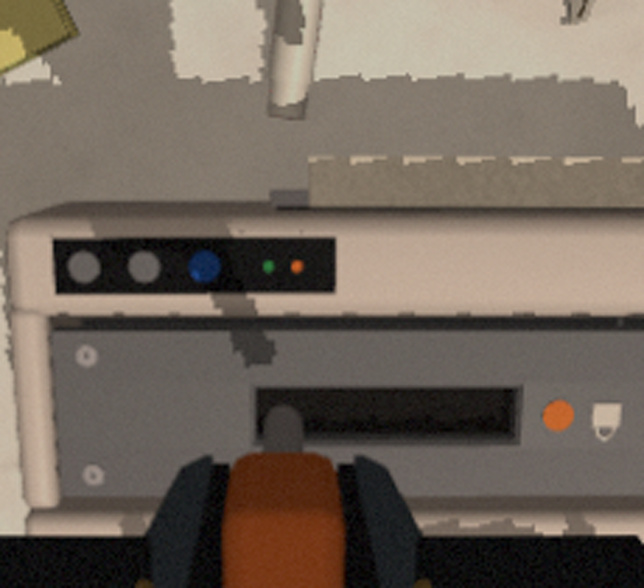

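View pics/c9.png

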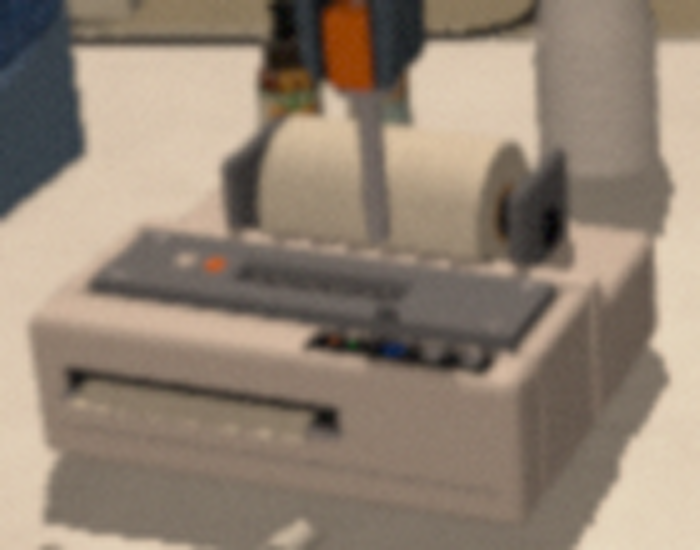

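```bash
python3 - <<'E'
from h import *
s=env.state(); print(s['ee_pos'],s['ee_rot'],s['time_s'],s['force'])
d=grab('wrist','w5.png');T=s['ee_pos'];R=Ro.from_euler('xyz',s['ee_rot'],degrees=True)
print('slot c',proj(d,[526.5,-46.9,76]),'tip',proj(d,T+R.apply([0,0,75.8])),'edge',proj(d,T+R.apply([0,-4.5,74.5])),T+R.apply([0,0,75.8]))
im=d['image'][...,::-1]
cv2.imwrite('pics/c10.png',cv2.resize(np.ascontiguousarray(im[180:250,290:420]),None,fx=6,fy=6,interpolation=cv2.INTER_CUBIC))
E
```

```text
[519.9714457  -75.24376061 177.50630953] [1.79982354e+02 3.25823151e-03 7.60267202e+01] 5.6 [ 0.10158152 -0.84624492 -0.58674555]
slot c [357.22588954 201.28689013] tip [321.74975917 211.27775619] edge [321.75631118 205.98986731] [519.99305873 -75.25358059 101.70631325]
```

View pics/c10.png

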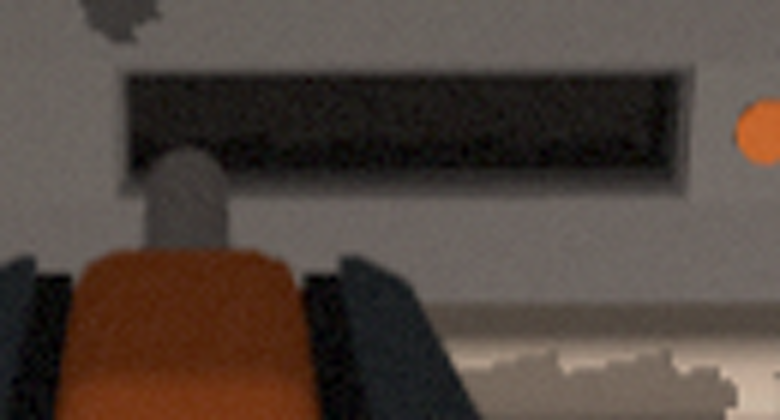

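drive_tool([
  [1,[0,1,10],[0,0,0]],
  [1,[0,1,22],[0,0,0]],
  [1,[0,1,32],[0,0,0]],
  [1,[0,1,40],[0,0,0]],
  [1,[0,1,46],[0,0,0]],
])

```text
time_s: 6.15
ee_pos: [520.4, -75.4, 130.0]
ee_rot: [-180.0, 0.0, 76.0]
force: [-0.1, 0.5, 0.3]
gripper_width: 19.8
```

```bash
python3 - <<'E'
from h import *
s=env.state(); print(s['ee_pos'],s['ee_rot'],s['time_s'],s['force'],s['torque'])
d=grab('wrist','w6.png')
im=d['image'][...,::-1]
cv2.imwrite('pics/c11.png',cv2.resize(np.ascontiguousarray(im[170:290,270:420]),None,fx=5,fy=5,interpolation=cv2.INTER_CUBIC))
s=env.state(); print(s['ee_pos'],s['ee_rot'],s['time_s'],s['force'],s['torque'])
E
```

```text
[520.42770362 -75.39944361 130.01447081] [-1.79969003e+02  6.26272844e-03  7.60326525e+01] 6.15 [-0.10503887  0.54632764  0.33496657] [ 0.03185038 -0.226618    0.05352958]
[519.9496281  -75.3266821  129.27212573] [-1.79885996e+02  1.34118719e-02  7.60293754e+01] 6.2 [-0.98002081  0.49610912 -1.41344073] [-0.00771746 -0.23755234 -0.03155998]
```

View pics/c11.png

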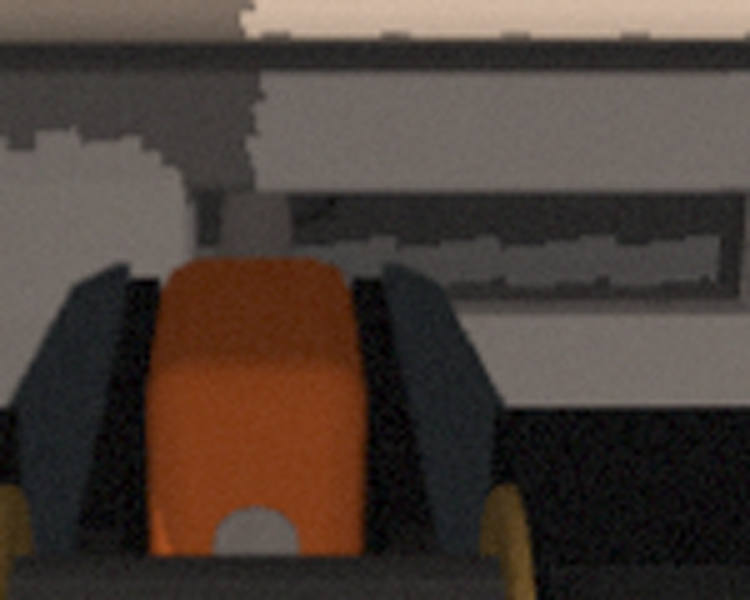

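drive_tool([
  [1,[0,0,5],[0,0,0]],
  [1,[0,0,8],[0,0,0]],
  [1,[0,0,10],[0,0,0]],
  [1,[0,0,10],[0,0,0]],
  [1,[0,0,10],[0,0,0]],
])

```text
time_s: 6.7
ee_pos: [520.6, -75.5, 121.1]
ee_rot: [180.0, 0.0, 76.0]
force: [1.0, -0.0, -1.0]
gripper_width: 20.0
```

drive_tool([
  [1,[0,0,0.5],[0,0,0]],
  [1,[0,0,1],[0,0,0]],
  [1,[0,0,1.5],[0,0,0]],
  [1,[0,0,2],[0,0,0]],
  [1,[0,0,2],[0,0,0]],
])

```text
time_s: 7.2
ee_pos: [520.5, -75.4, 118.8]
ee_rot: [-180.0, 0.0, 76.0]
force: [0.1, -0.3, -1.2]
gripper_width: 19.3
```

drive_tool([
  [1,[0,0,0.5],[0,0,0]],
  [1,[0,0,1],[0,0,0]],
  [1,[0,0,1.5],[0,0,0]],
  [1,[0,0,1.5],[0,0,0]],
  [1,[0,0,1.5],[0,0,0]],
])

```text
time_s: 7.7
ee_pos: [520.6, -75.4, 117.6]
ee_rot: [180.0, 0.0, 76.0]
force: [-0.4, -0.7, 1.4]
gripper_width: 19.8
```

```bash
python3 - <<'E'
from h import *
for i in range(3):
  env.grab_frame('side'); s=env.state(); print(s['ee_pos'],s['force'],s['torque'])
E
```

```text
[520.60233816 -75.45641739 117.59837968] [-0.72897967 -0.49929279  2.04175493] [ 0.10269914 -0.05730883 -0.00086392]
[520.59802168 -75.44520767 117.56309902] [-0.22693281 -0.11644759  2.02813486] [ 0.09510867 -0.06901153  0.00256586]
[520.61328502 -75.43449433 117.53985178] [-0.82220275 -0.62444532  1.98970926] [ 0.09754708 -0.0320781  -0.02594736]
```

drive_tool([
  [1,[1,0,0],[0,0,0]],
  [1,[2,0,0],[0,0,0]],
  [1,[3,0,0],[0,0,0]],
  [1,[4,0,0],[0,0,0]],
  [1,[4,0,0],[0,0,0]],
])

```text
time_s: 8.35
ee_pos: [521.3, -71.2, 117.1]
ee_rot: [-180.0, -0.0, 76.0]
force: [1.6, 0.4, -1.1]
gripper_width: 20.0
```

drive_tool([
  [1,[1,0,0],[0,0,0]],
  [1,[2,0,0],[0,0,0]],
  [1,[3,0,0],[0,0,0]],
  [1,[4,0,0],[0,0,0]],
  [1,[4,0,0],[0,0,0]],
])

```text
time_s: 8.85
ee_pos: [522.5, -67.5, 117.4]
ee_rot: [180.0, -0.0, 76.0]
force: [1.2, -1.0, -0.7]
gripper_width: 19.9
```

```bash
python3 - <<'E'
from h import *
for i in range(2):
  env.grab_frame('side'); s=env.state(); print(s['ee_pos'],s['force'],s['torque'])
E
```

```text
[522.4902299  -67.51869506 117.43777711] [ 0.96193372  0.39211807 -0.91003534] [ 0.15989309 -0.27855776 -0.00524739]
[522.48864098 -67.55579174 117.44778515] [ 9.59109126e-04  4.75371319e-01 -1.42602445e+00] [ 0.1108194  -0.2552667   0.03576024]
```

drive_tool([
  [1,[0,0,1],[0,0,0]],
  [1,[0,0,2],[0,0,0]],
  [1,[0,0,2.5],[0,0,0]],
  [1,[0,0,2.5],[0,0,0]],
  [1,[0,0,2.5],[0,0,0]],
])

```text
time_s: 9.45
ee_pos: [522.4, -67.7, 114.9]
ee_rot: [180.0, 0.0, 76.0]
force: [1.1, -0.2, -1.3]
gripper_width: 19.6
```

drive_tool([
  [1,[0,0,2],[0,0,0]],
  [1,[0,0,4],[0,0,0]],
  [1,[0,0,6],[0,0,0]],
  [1,[0,0,8],[0,0,0]],
  [1,[0,0,8],[0,0,0]],
])

```text
time_s: 9.95
ee_pos: [522.2, -67.6, 106.5]
ee_rot: [-180.0, 0.0, 76.0]
force: [1.5, 1.0, -1.9]
gripper_width: 20.2
```

```bash
python3 - <<'E'
from h import *
for i in range(2):
  env.grab_frame('side'); s=env.state(); print(s['ee_pos'],s['force'],s['torque'])
p=s['ee_pos'][:2]-[526.5,-46.9]; print(p@[.2411,.9705],p@[.9705,-.2411])
E
```

```text
[522.33906542 -67.63979381 106.69064998] [-0.69783819 -0.35794319 -0.85342829] [ 0.00513446 -0.22109126  0.00996116]
[522.43715436 -67.65533519 106.82074702] [ 0.02613999  0.68175671 -2.14836212] [ 0.04194879 -0.23537197  0.05252899]
-21.122604884427876 1.0611196175933306
```

drive_tool([
  [1,[3,0,0],[0,0,0]],
  [1,[6,0,0],[0,0,0]],
  [1,[9,0,0],[0,0,0]],
  [1,[12,0,0],[0,0,0]],
  [1,[15,0,0],[0,0,0]],
])

```text
time_s: 10.55
ee_pos: [525.7, -54.3, 106.9]
ee_rot: [-180.0, 0.2, 76.1]
force: [-0.7, -5.2, -1.3]
gripper_width: 19.6
```

drive_tool([
  [1,[3,0,0],[0,0,0]],
  [1,[6,0,0],[0,0,0]],
  [1,[9,0,0],[0,0,0]],
  [1,[12,0,0],[0,0,0]],
  [1,[15,0,0],[0,0,0]],
])

```text
time_s: 11.05
ee_pos: [529.4, -39.8, 106.9]
ee_rot: [-180.0, 0.2, 76.1]
force: [-0.6, -5.6, -1.8]
gripper_width: 20.0
```

drive_tool([
  [1,[3,0,0],[0,0,0]],
  [1,[6,0,0],[0,0,0]],
  [1,[9,0,0],[0,0,0]],
  [1,[12,0,0],[0,0,0]],
  [1,[14,0,0],[0,0,0]],
])

```text
time_s: 11.55
ee_pos: [532.7, -26.1, 106.9]
ee_rot: [-180.0, 0.2, 76.1]
force: [-1.0, -5.3, -1.2]
gripper_width: 19.8
```

```bash
python3 - <<'E'
from h import *
for i in range(2):
  env.grab_frame('side'); s=env.state(); print(s['ee_pos'],s['force'],s['torque'])
  p=s['ee_pos'][:2]-[526.5,-46.9]; print(p@[.2411,.9705],p@[.9705,-.2411])
E
```

```text
[532.81484975 -25.79182692 106.92223284] [-0.54949506 -4.77748392 -0.42746754] [-1.23517738  0.05200321  0.04671272]
22.007992244241926 1.039381152419571
[532.80695477 -25.79517087 106.91011739] [-0.2717593  -5.06937109  0.41319646] [-1.22866338  0.01676756 -0.02885143]
22.002843469694565 1.0325252985958964
```

drive_tool([
  [1,[1,0,0],[0,0,0]],
  [1,[2,0,0],[0,0,0]],
  [1,[3,0,0],[0,0,0]],
  [1,[4,0,0],[0,0,0]],
  [1,[5,0,0],[0,0,0]],
])

```text
time_s: 12.15
ee_pos: [534.0, -21.0, 106.9]
ee_rot: [-180.0, 0.1, 76.1]
force: [0.3, -5.5, -0.8]
gripper_width: 19.9
```

drive_tool([
  [1,[0.5,0,0],[0,0,0]],
  [1,[1,0,0],[0,0,0]],
  [1,[1.5,0,0],[0,0,0]],
  [1,[2,0,0],[0,0,0]],
  [1,[2,0,0],[0,0,0]],
])

```text
time_s: 12.65
ee_pos: [534.5, -19.0, 106.9]
ee_rot: [-180.0, 0.1, 76.1]
force: [-1.0, -4.6, -1.6]
gripper_width: 20.4
```

```bash
python3 - <<'E'
from h import *
for i in range(2):
  env.grab_frame('side'); s=env.state(); print(s['ee_pos'],s['ee_rot'],s['force'],s['torque'])
  p=s['ee_pos'][:2]-[526.5,-46.9]; print(p@[.2411,.9705],p@[.9705,-.2411])
E
```

```text
[534.49675225 -19.04600651 106.92386528] [-1.79994749e+02  1.14308191e-01  7.60714578e+01] [-1.05603153 -6.21395954 -1.35117966] [-1.23555342  0.06144148 -0.01276136]
28.960317645474916 1.0452502325394182
[534.47919623 -19.03456435 106.90502552] [-1.79993358e+02  1.13198001e-01  7.60694728e+01] [-0.64064198 -5.62776126 -0.35168865] [-1.24342167  0.03440875  0.01834782]
28.9671895072686 1.0254534036361949
```

Continue until the carriage reaches its own stop.

drive_tool([
  [1,[0.3,0,0],[0,0,0]],
  [1,[0.6,0,0],[0,0,0]],
  [1,[0.9,0,0],[0,0,0]],
  [1,[1.2,0,0],[0,0,0]],
  [1,[1.2,0,0],[0,0,0]],
])

```text
time_s: 13.25
ee_pos: [534.8, -17.9, 106.9]
ee_rot: [-180.0, 0.1, 76.1]
force: [-0.5, -4.9, -0.3]
gripper_width: 19.8
```

drive_tool([
  [1,[0.3,0,0],[0,0,0]],
  [1,[0.6,0,0],[0,0,0]],
  [1,[0.9,0,0],[0,0,0]],
  [1,[0.9,0,0],[0,0,0]],
  [1,[0.9,0,0],[0,0,0]],
])

```text
time_s: 13.75
ee_pos: [535.0, -17.0, 106.9]
ee_rot: [-180.0, 0.1, 76.1]
force: [-0.5, -5.5, -1.5]
gripper_width: 19.8
```

drive_tool([
  [1,[0.2,0,0],[0,0,0]],
  [1,[0.4,0,0],[0,0,0]],
  [1,[0.6,0,0],[0,0,0]],
  [1,[0.8,0,0],[0,0,0]],
  [1,[0.8,0,0],[0,0,0]],
])

```text
time_s: 14.25
ee_pos: [535.1, -16.5, 106.9]
ee_rot: [-180.0, 0.1, 76.1]
force: [-1.4, -6.0, -1.0]
gripper_width: 19.9
```

```bash
python3 - <<'E'
from h import *
d=grab('wrist','w7.png');s=env.state(); print(s['ee_pos'],s['ee_rot'],s['force'],s['torque'],s['time_s'])
p=s['ee_pos'][:2]-[526.5,-46.9]; print(p@[.2411,.9705],p@[.9705,-.2411])
d2=grab('side','s7.png');s=env.state(); print(s['force'],s['torque'])
cv2.imwrite('pics/c12.png',cv2.resize(cv2.imread('pics/w7.png')[150:290,230:390],None,fx=5,fy=4.2,interpolation=cv2.INTER_CUBIC))
cv2.imwrite('pics/c13.png',cv2.resize(cv2.imread('pics/s7.png')[150:250,150:290],None,fx=5.5,fy=5.5,interpolation=cv2.INTER_CUBIC))
E
```

```text
[535.12186269 -16.47807426 106.91082599] [-1.79992150e+02  1.46242110e-01  7.60837555e+01] [-0.48301919 -5.36836445 -0.80413687] [-1.38199576  0.077249    0.02190089] 14.3
31.603210021785028 1.032791445940644
[ 0.09067224 -5.83553004 -0.464237  ] [-1.40420219  0.04587285  0.02113673]
```

View pics/c12.png

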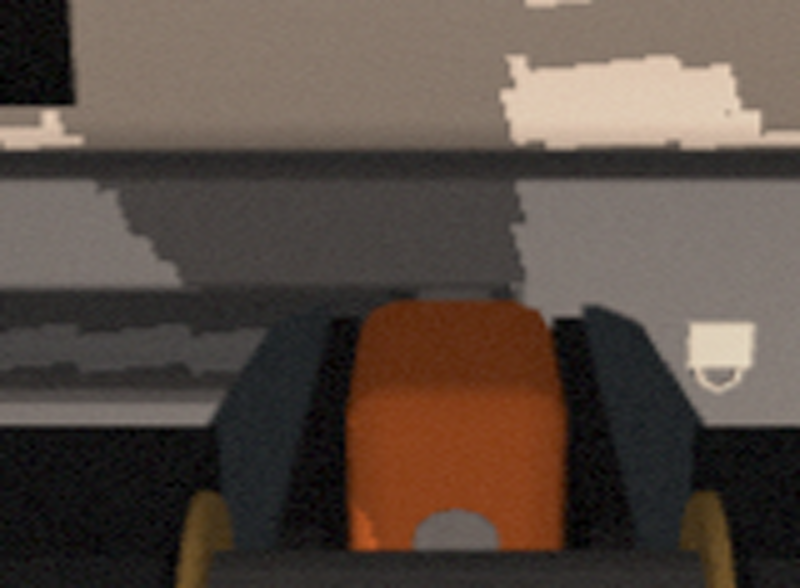

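View pics/c13.png

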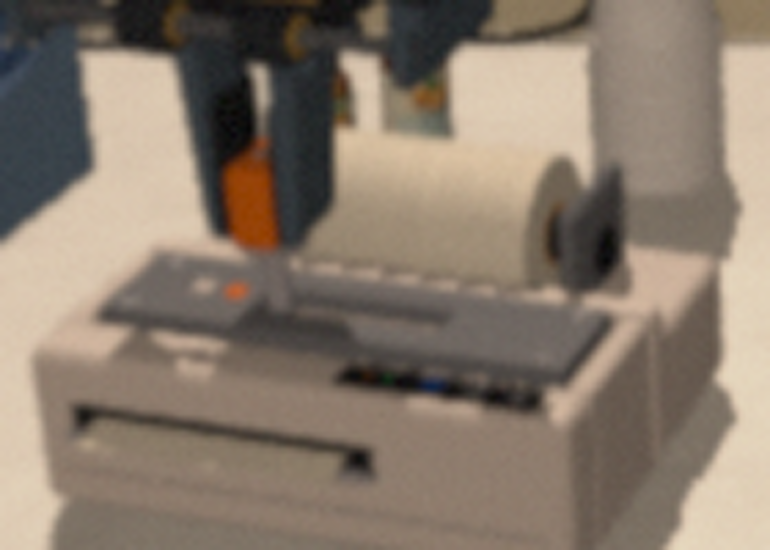

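drive_tool([
  [1,[0.2,0,0],[0,0,0]],
  [1,[0.4,0,0],[0,0,0]],
  [1,[0.6,0,0],[0,0,0]],
  [1,[0.6,0,0],[0,0,0]],
  [1,[0.6,0,0],[0,0,0]],
])

```text
time_s: 14.85
ee_pos: [535.1, -16.3, 106.9]
ee_rot: [-180.0, 0.2, 76.1]
force: [-1.1, -6.1, -1.3]
gripper_width: 19.9
```

```bash
python3 - <<'E'
from h import *
for i in range(2):
  env.grab_frame('side'); s=env.state(); print(s['ee_pos'],s['ee_rot'],s['force'],s['torque'])
  p=s['ee_pos'][:2]-[526.5,-46.9]; print(p@[.2411,.9705],p@[.9705,-.2411])
E
```

```text
[535.1473123  -16.36992703 106.91788003] [-179.99253727    0.19831172   76.10245935] [-1.36411302 -6.71904507  0.21833064] [-1.70000464  0.10973214  0.01425845]
31.71430281662737 1.0314159884474658
[535.13910851 -16.35735729 106.90235244] [-179.98865856    0.19780337   76.10079365] [-1.73983397 -7.51159852 -0.21744834] [-1.68244648  0.18261901  0.03725274]
31.724523816467737 1.020423654168722
```

drive_tool([
  [1,[-1,0,0],[0,0,0]],
  [1,[-2,0,0],[0,0,0]],
  [1,[-3,0,0],[0,0,0]],
  [1,[-3.5,0,0],[0,0,0]],
  [1,[-3.5,0,0],[0,0,0]],
])

```text
time_s: 15.45
ee_pos: [535.0, -17.6, 107.0]
ee_rot: [180.0, -0.1, 76.0]
force: [0.1, -0.7, -1.1]
gripper_width: 19.9
```

drive_tool([
  [1,[0,0,1.5],[0,0,0]],
  [1,[0,0,3],[0,0,0]],
  [1,[0,0,4.5],[0,0,0]],
  [1,[0,0,6],[0,0,0]],
  [1,[0,0,7],[0,0,0]],
])

```text
time_s: 15.95
ee_pos: [534.7, -18.2, 99.7]
ee_rot: [-180.0, 0.0, 76.0]
force: [-0.9, -0.2, -0.7]
gripper_width: 19.9
```

```bash
python3 - <<'E'
from h import *
for i in range(2):
  env.grab_frame('side'); s=env.state(); print(s['ee_pos'],s['ee_rot'],s['force'],s['torque'])
  p=s['ee_pos'][:2]-[526.5,-46.9]; print(p@[.2411,.9705],p@[.9705,-.2411])
E
```

```text
[534.61989345 -18.14748946  99.6100309 ] [-1.79975288e+02  6.28534769e-03  7.60297736e+01] [-0.93277667  0.1721508  -0.44835958] [ 0.1250979  -0.19858056 -0.05069225]
29.862017787966153 0.9481263068583845
[534.64150585 -18.16762294  99.70479844] [-1.79980815e+02  8.09039388e-03  7.60305884e+01] [ 0.76268039 -0.34506067 -0.85521494] [ 0.07481778 -0.230154    0.00703157]
29.847688994413584 0.9739553224286192
```

drive_tool([
  [1,[-0.5,0,2],[0,0,0]],
  [1,[-1,0,5],[0,0,0]],
  [1,[-1,0,8],[0,0,0]],
  [1,[-1,0,11],[0,0,0]],
  [1,[-1,0,13],[0,0,0]],
])

```text
time_s: 16.55
ee_pos: [534.3, -19.2, 86.5]
ee_rot: [-180.0, 0.0, 76.0]
force: [0.6, -0.5, -0.4]
gripper_width: 19.7
```

drive_tool([
  [1,[0,0,0.5],[0,0,0]],
  [1,[0,0,1],[0,0,0]],
  [1,[0,0,1.5],[0,0,0]],
  [1,[0,0,1.5],[0,0,0]],
  [1,[0,0,1.5],[0,0,0]],
])

```text
time_s: 17.05
ee_pos: [534.6, -19.2, 85.5]
ee_rot: [180.0, 0.0, 76.0]
force: [0.7, -0.9, 0.1]
gripper_width: 19.5
```

drive_tool([
  [1,[0,0,0.4],[0,0,0]],
  [1,[0,0,0.8],[0,0,0]],
  [1,[0,0,0.8],[0,0,0]],
  [1,[0,0,0.8],[0,0,0]],
  [1,[0,0,0.8],[0,0,0]],
])

```text
time_s: 17.55
ee_pos: [534.5, -19.1, 84.6]
ee_rot: [180.0, 0.0, 76.0]
force: [1.0, 0.0, -0.6]
gripper_width: 19.8
```

drive_tool([
  [1,[0,0,0.3],[0,0,0]],
  [1,[0,0,0.6],[0,0,0]],
  [1,[0,0,0.8],[0,0,0]],
  [1,[0,0,0.8],[0,0,0]],
  [1,[0,0,0.8],[0,0,0]],
])

```text
time_s: 18.05
ee_pos: [534.5, -19.1, 83.8]
ee_rot: [-180.0, 0.0, 76.0]
force: [0.4, -0.4, -1.8]
gripper_width: 19.9
```

drive_tool([
  [1,[0,0,0.3],[0,0,0]],
  [1,[0,0,0.5],[0,0,0]],
  [1,[0,0,0.5],[0,0,0]],
  [1,[0,0,0.5],[0,0,0]],
  [1,[0,0,0.5],[0,0,0]],
])

```text
time_s: 18.55
ee_pos: [534.6, -19.2, 83.7]
ee_rot: [180.0, 0.0, 76.0]
force: [-2.5, 1.5, 5.1]
gripper_width: 20.0
```

```bash
python3 - <<'E'
from h import *
for i in range(2):
  env.grab_frame('side'); s=env.state(); print(s['ee_pos'],s['ee_rot'],s['force'],s['torque'])
d2=grab('side','s8.png')
cv2.imwrite('pics/c14.png',cv2.resize(cv2.imread('pics/s8.png')[150:250,150:290],None,fx=5.5,fy=5.5,interpolation=cv2.INTER_CUBIC))
E
```

```text
[534.5979097  -19.14345621  83.76165001] [ 1.79977186e+02 -2.52106027e-04  7.60327611e+01] [-0.40371325 -0.39145701  4.39470367] [0.08462963 0.21468018 0.00896584]
[534.57453569 -19.17029859  83.75012289] [1.79979345e+02 3.28464551e-03 7.60329107e+01] [-0.98917029 -0.5527459   4.86300991] [0.08068241 0.1906573  0.02682446]
```

View pics/c14.png

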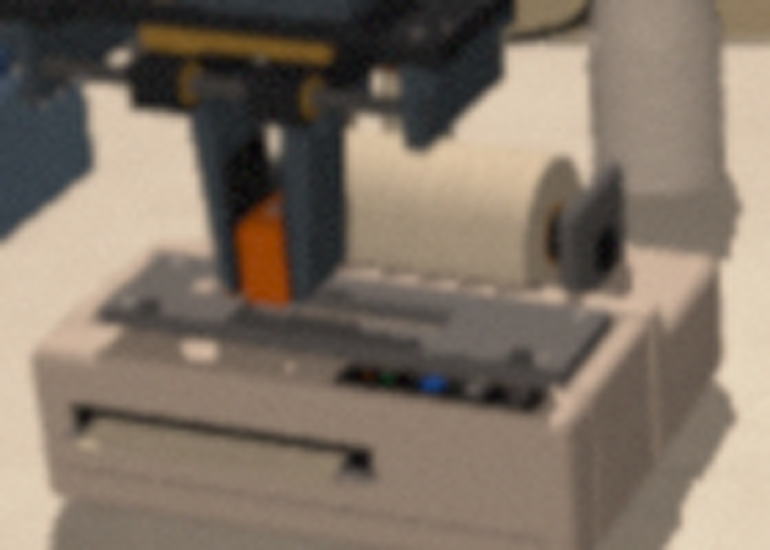

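drive_tool([
  [0.45,[0,0,0],[0,0,0]],
  [0.45,[0,0,0],[0,0,0]],
  [0.45,[0,0,0],[0,0,0]],
  [0.45,[0,0,0],[0,0,0]],
  [0.45,[0,0,0],[0,0,0]],
])

```text
time_s: 19.2
ee_pos: [534.5, -19.1, 83.2]
ee_rot: [-180.0, 0.0, 76.0]
force: [-0.4, -0.0, 0.2]
gripper_width: 50.1
```

drive_tool([
  [0.45,[0,0,-20],[0,0,0]],
  [0.45,[0,0,-55],[0,0,0]],
  [0.45,[0,0,-100],[0,0,0]],
  [0.45,[0,0,-120],[0,0,0]],
  [0.45,[0,0,-120],[0,0,0]],
])

```text
time_s: 19.7
ee_pos: [536.6, -19.2, 206.8]
ee_rot: [179.6, -0.1, 76.0]
force: [0.1, -0.7, 1.2]
gripper_width: 50.1
```

```bash
python3 - <<'E'
from h import *
env.grab_frame('side')
s=env.state(); print(s['ee_pos'],s['force'],s['gripper_width'],s['time_s'])
d=grab('wrist','w9.png');d2=grab('side','s9.png')
pe=np.array([526.5,-46.9])+28*np.array([.2411,.9705])
print('park',pe,'pred head top centre',proj(d,[*pe,114]),proj(d2,[*pe,114]))
cv2.imwrite('pics/c15.png',cv2.resize(cv2.imread('pics/s9.png')[150:250,150:290],None,fx=5.5,fy=5.5,interpolation=cv2.INTER_CUBIC))
E
```

```text
[535.1597654  -19.16509629 204.44934275] [-0.04406976  0.25739857 -1.33953099] 50.49121281560887 19.75
park [533.2508 -19.726 ] pred head top centre [320.36203235 203.28304376] [200.6421579  187.88860546]
```

View pics/c15.png

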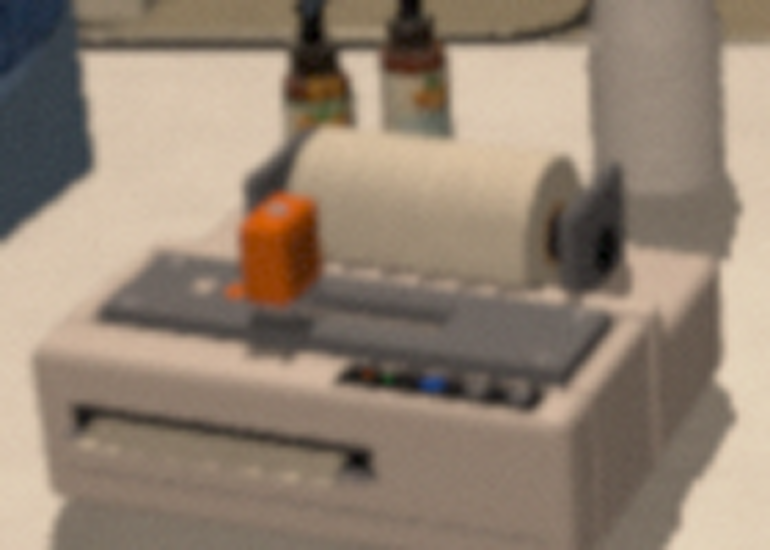

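View pics/w9.png

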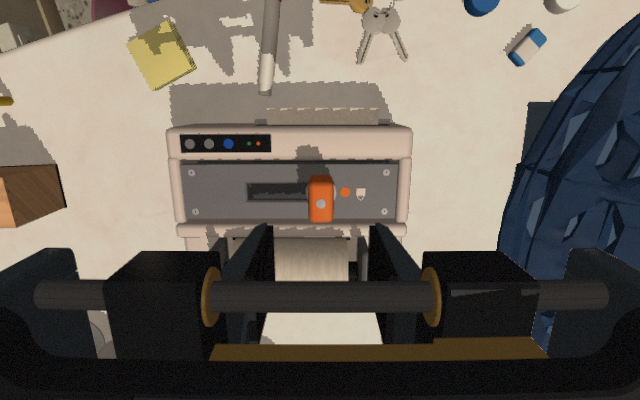

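```bash
python3 - <<'E'
from h import *
print(env.job_done())
E
```

```text
the job is handed in; nothing more can be done
None
```

The print carriage is locked: the orange pin went into the slot, found the carriage hole and drew the carriage to its stop. It was then pushed down until its collar met the cover. I let go of it and handed the job in at about 19.9 s.

- **Feeling for the hole:** the tip met the carriage with about 3 N and dropped in about 21–25 mm on the far side of the slot's centre from the orange dot.
- **Drawing the carriage:** it dragged at about 5 N and rose to about 7–8 N at the stop. I eased the pin back about 3 mm before pushing it down.
- **Seating the pin:** the collar met the cover at the expected height, with about 5–6 N on it. The force readings never came near 25 N, though I only read them at the end of each move.
- **Last checks:** after release, the pictures put the pin's head within about 1 mm of straight above the parking end and at the seated height. The head looked upright, but I did not measure its tilt. The gripper was open and about 120 mm above the pin's seated grip position.
- **Other things on the bench:** I saw no sign that anything else moved, but I did not measure their positions afterwards.

No check failed. One measurement seemed to disagree by about 4 mm while lowering towards the slot, because the arm was still settling. It agreed within about 1 mm once I looked again.

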